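# Stand the paint pots in their drip saucers by size

## Task

Stand each of the four screw-top paint pots in the middle of its own terracotta drip saucer, matched by size: the smallest pot in the smallest saucer, the second smallest in the second smallest, and so on up to the largest. Keep the pots upright, and leave the oil bottle and the bulldog clip standing where they are.

Things in the scene. Friction and masses are not known exactly. Their poses are not given: they have to be found in the camera images.
- pot_small: the smallest of the four upright, cylindrical screw-top paint pots (black body, white lid): 38 mm across, 35 mm tall, straight-sided; origin at the centre of its underside, z up. Loose, under 0.15 kg; stands on a plywood board laid across the open drawer, whose top is 105 mm above z = 0 (the worktop behind it, beyond x = 0.62, is 35 mm higher still).
- pot_medium: the second smallest of the four upright, cylindrical screw-top paint pots (dark red body, black lid): 44 mm across, 53 mm tall, straight-sided; origin at the centre of its underside, z up. Loose, under 0.15 kg; stands on a plywood board laid across the open drawer, whose top is 105 mm above z = 0 (the worktop behind it, beyond x = 0.62, is 35 mm higher still).
- pot_large: the second largest of the four upright, cylindrical screw-top paint pots (dark blue body, white lid): 52 mm across, 63 mm tall, straight-sided; origin at the centre of its underside, z up. Loose, under 0.15 kg; stands on a plywood board laid across the open drawer, whose top is 105 mm above z = 0 (the worktop behind it, beyond x = 0.62, is 35 mm higher still).
- pot_largest: the largest of the four upright, cylindrical screw-top paint pots (cream body, white lid): 60 mm across, 75 mm tall, straight-sided; origin at the centre of its underside, z up. Loose, under 0.15 kg; stands on a plywood board laid across the open drawer, whose top is 105 mm above z = 0 (the worktop behind it, beyond x = 0.62, is 35 mm higher still).
- saucer_small: the smallest of the four round, shallow terracotta drip saucers: 56 mm across inside the rim, 62 mm outside; rim 10 mm high with a 3 mm wall, flat floor 4 mm above its underside; origin at the centre of its underside, z up. Stands on the board and does not move.
- saucer_medium: the second smallest of the four round, shallow terracotta drip saucers: 68 mm across inside the rim, 74 mm outside; rim 10 mm high with a 3 mm wall, flat floor 4 mm above its underside; origin at the centre of its underside, z up. Stands on the board and does not move.
- saucer_large: the second largest of the four round, shallow terracotta drip saucers: 78 mm across inside the rim, 84 mm outside; rim 10 mm high with a 3 mm wall, flat floor 4 mm above its underside; origin at the centre of its underside, z up. Stands on the board and does not move.
- saucer_largest: the largest of the four round, shallow terracotta drip saucers: 88 mm across inside the rim, 94 mm outside; rim 10 mm high with a 3 mm wall, flat floor 4 mm above its underside; origin at the centre of its underside, z up. Stands on the board and does not move.
- oil_bottle: small glass bottle of oil with a white screw cap and narrow neck, 48 mm across, 83 mm tall; not a paint pot, stays where it is. Loose; origin at the centre of its underside, z up.
- clip: black bulldog clip with two wire loops, 32x29 mm, 41 mm tall, standing on its back; stays where it is. Loose; origin at the centre of its underside, z up.

How it is judged:
By the outcome, as a careful person would: the job done as asked, in the order asked, and still so for the second after the job is handed in, with the robot touching nothing.
It also fails if it takes over 96 s, if anything falls off the work surface, if the arm or the gripper's body presses on something with over 40 N, if the wrist force passes 120 N, or if a joint passes its speed limit or range.

## Robot

A 7-joint arm with a two-finger parallel gripper is mounted at the origin on a cart in front of the work surface, level with it; the furniture and walls round the work are solid. World frame = base frame: x ahead of the robot, y to its left, z up, the work surface at z = 0. Lengths are in m, angles in rad, forces in N, time in s.
With the tool pointing down it reaches from about 0.35 to 0.9 m from the base axis. Payload 8.1 kg.
Tool frame: the origin (TCP) lies on the mounting face of the last link; the fingertips stand 173 mm ahead of it and the grasp point (between the pads) lies 155 mm ahead of it; z points along the fingers, y is the line along which they close (so a half turn about z gives the same grasp; the last joint's range is limited). The gripper opens to 85 mm and grips with 20 to 120 N. Pads are 22 mm wide; open, the fingers measure 114 mm over their backs; the gripper's body (76 mm by 85 mm) begins 54 mm behind the grasp point. The pads swing forward as they close: fully open they stand 13 mm farther back than shut.
Start: joints at [1.201, 0.434, 0.025, 1.573, -0.012, 1.134, -0.075], TCP at [0.165, -0.603, 0.405] pointing down, gripper open.
Joint ranges: [-2.62, 2.62], [-0.44, 2.09], [-1.27, 1.32], [0.08, 2.57], [-1.32, 4.46], [0.12, 2], [-2.74, 2.74]. Speed limits (rad/s): [2.22, 2.22, 3.01, 3.01, 3.14, 3.14, 3.14].

## Interface

Orientations are given as a unit quaternion [w, x, y, z].
In Python, from cell import robot gives the robot as it stands.
- The arm moves only by the tool drive_effector, called after "Request:" in YAML: its name, and indented under it one key for each argument. Schema: {"type":"object","properties":{"steps":{"type":"array","items":{"type":"array","items":{"type":"array","items":{"type":"number"},"minItems":6,"maxItems":6},"minItems":1,"maxItems":8},"minItems":1,"maxItems":1},"finger_gap":{"type":"number"},"only":{"type":"string"},"quiet":{"type":"boolean"},"lines":{"type":"string"}},"required":["steps"],"additionalProperties":false}. steps is a list that holds a single list of rows (three levels of brackets), with 1 to 8 rows, each of 6 numbers: dx, dy, dz in mm, then a rotation vector rx, ry, rz in rad; each row is the pose to reach, as a shift and turn from the pose commanded when the call began, along the tool's axes at that moment; what a row does not reach only later rows make up. A row lasts 1/12 s, in which the tool goes at most 0.0417 m and 0.125 rad, less where a joint would pass 70% of its speed; a pose out of reach is approached as far as the arm can. finger_gap is the finger opening in m, set as the call begins (left out keeps the last). The fingers move at their own pace and stop on an object; the grip force is fixed at half the most. Time passes only in rows, so rows that do not move let the fingers close. The tool returns the time, the measured TCP pose, the force, the opening and the grip force at its end. only (a regular expression) keeps the lines of the reply that match it, lines (a string "A,B") keeps lines A to B, and quiet returns only ok. Input that does not fit is refused with a message, and nothing moves.
- robot.get_state(): the state, without advancing time (a new reading comes with each control period).
- robot.camera(name): name is "scene" or "top"; returns a dict with "img" (480x640x3 uint8, red, green, blue), "depth" (480x640 float32, m along the optical axis (not along the pixel's ray), 0 where there is no reading), "intrinsics" (3x3 intrinsics, pixels), "R" (3x3) and "t" (3): a world point X has camera coordinates R X + t. Camera axes: x right, y down, z forward; pixel columns grow to the right and rows downward; lengths in m; the calibration is good to about 2 mm. A picture is of the moment at which its call begins.
- robot.close_job(): hands the job in; it is judged then, once.
The state is a dict: "time": time; "joint_positions": joint angles; "dq": joint speeds; "joint_efforts": joint torques, N m; "tool_pos": TCP position; "tcp_rot": TCP orientation; "wrist_force": force on the tool from outside, world axes, zero at the start; "wrist_torque": the same for the moment, N m; "grip_width": finger opening in m; "grip_force": force on a finger pad.
Only numpy, scipy, OpenCV 4.12 (cv2) and the standard library are available. Lean on these libraries where they do the work, as an engineer would, in place of code of your own. Each camera call takes 0.05 s, during which the arm holds its last target. There are 200 camera calls.

## Working session

There is one attempt and no reset: what is moved stays moved. The work goes in short steps, Python scripts to look and compute and a tool call to move; the robot and the scene stay as the last step left them, time stands still between calls to the robot, and variables do not carry over. Pictures are saved under pics/ and viewed, at most 14 in all, crops included, and the job is handed in when it is done.

```bash
ls; mkdir -p pics; python3 - <<'E'
from cell import robot
import cv2,numpy as np
for n in("scene","top"):
    c=robot.camera(n); cv2.imwrite(f"pics/{n}0.png",c["img"][:,:,::-1]); np.savez(f"{n}0.npz",**c)
    print(n,c["intrinsics"].round(1).tolist(),(-c["R"].T@c["t"]).round(3),c["R"].round(2).tolist())
print(robot.get_state())
E
```

```text
cell.py
pics
scene [[440.4, 0.0, 318.1], [0.0, 440.4, 236.1], [0.0, 0.0, 1.0]] [-0.003  0.152  0.778] [[-0.56, -0.83, -0.01], [-0.62, 0.43, -0.66], [0.55, -0.36, -0.75]]
top [[566.2, 0.0, 322.4], [0.0, 566.2, 237.1], [0.0, 0.0, 1.0]] [ 0.374 -0.134  1.186] [[-0.02, -1.0, -0.0], [-0.99, 0.02, -0.11], [0.11, -0.0, -0.99]]
{'time': 0.1, 'joint_positions': array([ 1.20143746,  0.43516761,  0.02494061,  1.57402946, -0.01158868,
        1.13398202, -0.07510618]), 'dq': array([-0.00195654, -0.00127445, -0.00023268, -0.00314307,  0.00042906,
       -0.00166856, -0.00013962]), 'joint_efforts': array([ 5.26770134e-03, -6.71752024e+01,  1.02996893e+00, -3.16903353e+01,
        1.60999753e-02,  7.29021092e-03, -6.04986482e-06]), 'tool_pos': array([ 0.16468275, -0.60269317,  0.40398596]), 'tcp_rot': array([-7.03177594e-04,  9.91120618e-01,  1.32963907e-01, -1.58816168e-04]), 'wrist_force': array([-0.70212962,  0.45812874, -0.1654962 ]), 'wrist_torque': array([-0.00635918, -0.0092115 , -0.04918295]), 'grip_force': 0.0, 'grip_width': 0.08543195936925924}
```
View pics/scene0.png

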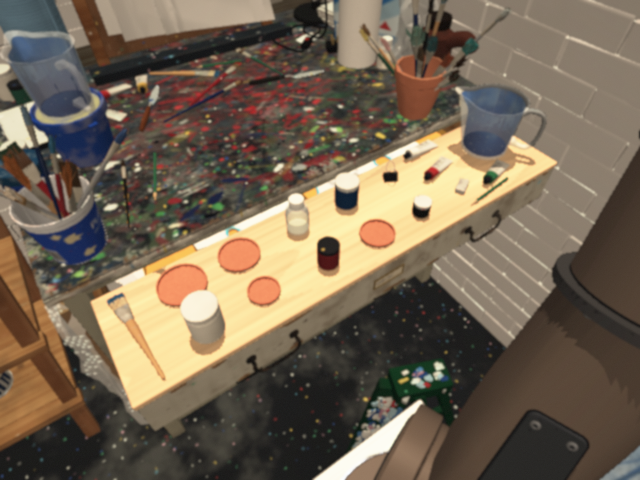

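View pics/top0.png

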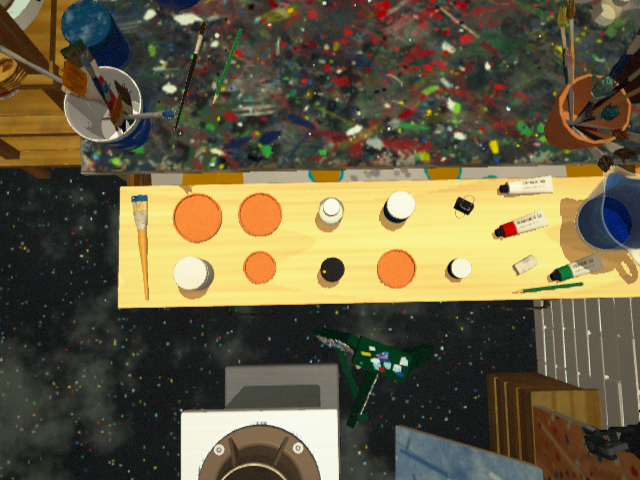

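The top view shows:
- **Saucers:** largest at (198,218), large at (260,215), small at (260,267), medium at (396,268).
- **Pots:** cream at (193,274), blue at (400,207), dark red with black lid at (332,269), small at (460,268).
- **Leave alone:** bottle at (330,211), clip at (464,205).

Next I measure their positions.

```bash
cat > h.py <<'E'
import numpy as np,cv2
from scipy.spatial.transform import Rotation as Rn
def world(c):
    K=c["intrinsics"];v,u=np.mgrid[0:480,0:640];d=c["depth"]
    p=np.stack([(u-K[0,2])/K[0,0]*d,(v-K[1,2])/K[1,1]*d,d],-1)
    return (p-c["t"])@c["R"]
def ray(c,u,v,z):
    K=c["intrinsics"];o=-c["R"].T@c["t"]
    r=c["R"].T@np.array([(u-K[0,2])/K[0,0],(v-K[1,2])/K[1,1],1.])
    return (o+r*(z-o[2])/r[2])[:2]
def comps(c,mask,z,near=None,amin=60):
    """blobs of a mask: min enclosing circle put on the plane z"""
    n,l,s,_=cv2.connectedComponentsWithStats(mask.astype(np.uint8));o=[]
    for i in range(1,n):
        if s[i,4]<amin: continue
        ct=cv2.findContours((l==i).astype(np.uint8),0,2)[0][0]
        (u,v),(a,b),_=cv2.fitEllipse(ct)
        k=np.linalg.norm(ray(c,u+1,v,z)-ray(c,u,v,z))
        o.append((round(u),round(v),ray(c,u,v,z).round(4).tolist(),round((a+b)/2*k+k,4)))
    return o
E
python3 - <<'E'
from h import *
P={}
for n in("top","scene"):
    c=dict(np.load(n+"0.npz"));w=world(c);g=c["img"];hsv=cv2.cvtColor(g,cv2.COLOR_RGB2HSV)
    roi=(abs(w[...,0]-.48)<.17)&(w[...,2]>.09)&(w[...,2]<.3)
    print(n,"board z",np.median(w[...,2][(abs(w[...,2]-.105)<.01)]).round(4))
    sat=(hsv[...,0]<12)&(hsv[...,1]>130)&(hsv[...,2]>150)&roi
    print("saucers",*comps(c,sat,.115,amin=300),sep="\n ")
    for h in(.035,.053,.063,.075,.083,.041):
        m=roi&(abs(w[...,2]-.105-h)<.005)
        print(h,*comps(c,m,.105+h,amin=40),sep="\n ")
E
```

```text
top board z 0.1068
saucers
0.035
 (630, 153, [0.6349, -0.7207], np.float64(0.035))
 (298, 160, [0.6339, -0.0926], np.float64(0.9583))
 (610, 154, [0.6329, -0.6816], np.float64(0.036))
 (613, 221, [0.5071, -0.6778], np.float64(0.1032))
 (627, 212, [0.5229, -0.7053], np.float64(0.1622))
 (461, 268, [0.4245, -0.3907], np.float64(0.0388))
0.053
 (675, 167, [0.6015, -0.7916], np.float64(0.1511))
 (481, 273, [0.4137, -0.4225], np.float64(0.309))
 (331, 209, [0.5362, -0.153], np.float64(0.0483))
 (332, 269, [0.4259, -0.1528], np.float64(0.0443))
0.063
 (621, 196, [0.5489, -0.6819], np.float64(0.0446))
 (400, 205, [0.5397, -0.2796], np.float64(0.0525))
 (457, 306, [0.3545, -0.3734], np.float64(0.3891))
 (331, 209, [0.5348, -0.1529], np.float64(0.044))
0.075
 (628, 190, [0.5563, -0.6884], np.float64(0.0261))
 (85, 448, [0.126, 0.2793], np.float64(1.173))
 (190, 273, [0.4231, 0.1005], np.float64(0.0607))
0.083
 (620, 195, [0.5463, -0.6703], np.float64(0.0517))
 (565, 247, [0.4562, -0.5646], np.float64(0.1149))
 (331, 207, [0.5353, -0.1528], np.float64(0.0317))
0.041
 (317, 159, [0.6346, -0.129
[... 1812 characters left out ...]
0.1518], np.float64(0.0258))
 (199, 306, [0.4201, 0.1016], np.float64(0.0565))
0.083
 (559, 108, [0.4426, -0.8326], np.float64(0.1907))
 (424, 102, [0.6414, -0.5875], np.float64(0.0358))
 (497, 108, [0.5241, -0.7095], np.float64(0.0592))
 (492, 101, [0.5523, -0.7274], np.float64(0.1663))
 (296, 200, [0.5321, -0.1513], np.float64(0.0273))
0.041
 (422, 116, [0.6453, -0.5914], np.float64(0.0264))
 (575, 136, [0.3771, -0.8322], np.float64(0.0905))
 (490, 125, [0.5214, -0.7002], np.float64(0.1253))
 (346, 188, [0.5395, -0.2788], np.float64(0.0452))
 (297, 214, [0.5343, -0.153], np.float64(0.0436))
 (328, 235, [0.4524, -0.1712], np.float64(0.0757))
 (202, 309, [0.4366, 0.0975], np.float64(0.0755))
```

```bash
python3 - <<'E'
from h import *
c=dict(np.load("top0.npz"));w=world(c);g=c["img"];hsv=cv2.cvtColor(g,cv2.COLOR_RGB2HSV)
roi=(abs(w[...,0]-.48)<.13)&(w[...,2]>.09)&(w[...,2]<.3)&(w[...,1]<.2)
print(hsv[218,198],hsv[240,230])
print(*comps(c,(hsv[...,0]<15)&(hsv[...,1]>140)&roi,.112,amin=300),sep="\n ")
E
```

```text
[ 13 199 248] [ 24 128 250]
(197, 217, [0.533, 0.1031], np.float64(0.0935))
 (260, 214, [0.5368, -0.0172], np.float64(0.0834))
 (396, 268, [0.4277, -0.2753], np.float64(0.0734))
 (259, 267, [0.4353, -0.0157], np.float64(0.0617))
```

Careful with the scale: shifts go in mm. That gives: 0.28 m is 280, 0.245 m is 245.

Request:
drive_effector:
  steps:
    - [[20, -10, 0, 0, 0, 0.05], [60, -27, 0, 0, 0, 0.12], [98, -44, 0, 0, 0, 0.2], [135, -60, 0, 0, 0, 0.267], [170, -76, 0, 0, 0, 0.267], [208, -92, 0, 0, 0, 0.267], [245, -109, 0, 0, 0, 0.267], [280, -124, 0, 0, 0, 0.267]]
  finger_gap: 0.085

```text
time: 0.77
tool_pos: [0.4037, -0.4074, 0.4045]
tcp_rot: [-0.0, 1.0, 0.0, -0.0]
wrist_force: [-0.1, -0.3, 0.3]
grip_width: 0.0848
grip_force: 0.0
```

```bash
python3 -c "
from cell import robot;s=robot.get_state();print(s['tool_pos'],s['tcp_rot'],s['joint_positions'])"
```

```text
[ 0.40365758 -0.4074401   0.40452046] [-2.75866450e-04  9.99999937e-01  2.01123465e-04 -9.86976742e-05] [ 0.71035679  0.35283828 -0.01798268  1.70013368  0.00667513  1.08918682
 -0.88000744]
```

Scaled: 0.09 m is 90, 0.07 m is 70.

Request:
drive_effector:
  steps:
    - [[21, -18, 10, 0, 0, 0], [21, -18, 40, 0, 0, 0], [21, -18, 70, 0, 0, 0], [21, -18, 90, 0, 0, 0], [21, -18, 90, 0, 0, 0]]

```text
time: 1.18
tool_pos: [0.422, -0.3902, 0.3103]
tcp_rot: [-0.002, 1.0, 0.0, -0.003]
wrist_force: [-1.4, 0.1, -1.0]
grip_width: 0.0851
grip_force: 0.0
```

Scaled: 0.002 m is 2, 0.02 m is 20.

Request:
drive_effector:
  steps:
    - [[2, 0, 10, 0, 0, 0], [2, 0, 20, 0, 0, 0], [2, 0, 20, 0, 0, 0]]

```text
time: 1.43
tool_pos: [0.4251, -0.3915, 0.2938]
tcp_rot: [-0.0, 1.0, -0.0, -0.0]
wrist_force: [0.7, 0.6, -0.4]
grip_width: 0.0852
grip_force: 0.0
```

Request:
drive_effector:
  steps:
    - [[0, 0, 0, 0, 0, 0], [0, 0, 0, 0, 0, 0], [0, 0, 0, 0, 0, 0], [0, 0, 0, 0, 0, 0], [0, 0, 0, 0, 0, 0], [0, 0, 0, 0, 0, 0]]
  finger_gap: 0.03

```text
time: 1.93
tool_pos: [0.4254, -0.3918, 0.2958]
tcp_rot: [0.001, 1.0, -0.0, 0.001]
wrist_force: [-1.8, 0.4, 6.0]
grip_width: 0.0346
grip_force: 59.7
```

```bash
python3 - <<'E'
from cell import robot
import cv2,numpy as np
from h import *
c=robot.camera("scene");np.savez("s1.npz",**c)
cv2.imwrite("pics/s1.png",cv2.resize(c["img"][120:260,330:520,::-1],None,fx=4,fy=4))
E
```

```text
(no output)
```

View pics/s1.png

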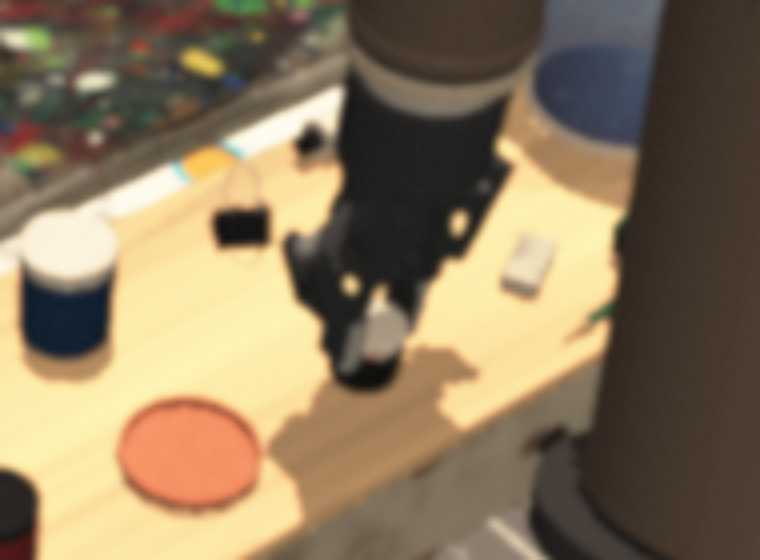

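The crop shows the fingers closed on the small pot around (370,340), its dark base just below the tips. The grip is holding, so I lift.

Request:
drive_effector:
  steps:
    - [[0, 0, -10, 0, 0, 0], [0, 0, -30, 0, 0, 0], [0, 0, -60, 0, 0, 0], [0, 0, -85, 0, 0, 0], [0, 0, -100, 0, 0, 0], [0, 0, -100, 0, 0, 0]]

```text
time: 2.48
tool_pos: [0.4259, -0.3921, 0.3994]
tcp_rot: [0.002, 1.0, -0.0, 0.003]
wrist_force: [1.5, -0.2, -0.0]
grip_width: 0.035
grip_force: 60.1
```

```bash
python3 - <<'E'
from cell import robot
import cv2,numpy as np
c=robot.camera("scene")
cv2.imwrite("pics/s2.png",cv2.resize(c["img"][80:240,330:520,::-1],None,fx=3,fy=3))
E
```

```text
(no output)
```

View pics/s2.png

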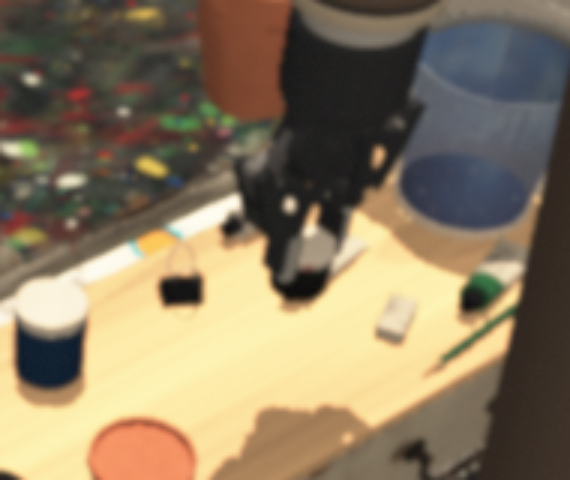

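The small pot is off the board, upright at about (300,270) in the crop. I carry it to its saucer.

Request:
drive_effector:
  steps:
    - [[0, -10, 0, 0, 0, 0], [1, -35, 0, 0, 0, 0], [2, -70, 0, 0, 0, 0], [3, -108, 0, 0, 0, 0], [4, -146, 0, 0, 0, 0], [5, -184, 0, 0, 0, 0], [6, -222, 0, 0, 0, 0], [7, -260, 0, 0, 0, 0]]

```text
time: 3.2
tool_pos: [0.4311, -0.129, 0.3937]
tcp_rot: [-0.0, 1.0, 0.0, -0.001]
wrist_force: [0.9, 0.0, 0.1]
grip_width: 0.0345
grip_force: 60.1
```

Request:
drive_effector:
  steps:
    - [[1, -35, 0, 0, 0, 0], [2, -70, 0, 0, 0, 0], [2, -95, 0, 0, 0, 0], [2, -110, 0, 0, 0, 0], [2, -116, 0, 0, 0, 0], [2, -116, 0, 0, 0, 0], [2, -116, 0, 0, 0, 0]]

```text
time: 3.78
tool_pos: [0.4339, -0.0161, 0.3942]
tcp_rot: [0.0, 1.0, -0.0, -0.001]
wrist_force: [-0.1, -0.7, 0.4]
grip_width: 0.035
grip_force: 60.1
```

Request:
drive_effector:
  steps:
    - [[1, 0, 20, 0, 0, 0], [1, 0, 50, 0, 0, 0], [1, 0, 70, 0, 0, 0], [1, 0, 80, 0, 0, 0], [1, 0, 83, 0, 0, 0], [1, 0, 83, 0, 0, 0]]

```text
time: 4.28
tool_pos: [0.435, -0.0167, 0.3109]
tcp_rot: [0.0, 1.0, -0.001, -0.001]
wrist_force: [-0.2, -0.4, -0.6]
grip_width: 0.0347
grip_force: 60.1
```

```bash
python3 - <<'E'
from cell import robot
import cv2,numpy as np
c=robot.camera("scene")
cv2.imwrite("pics/s3.png",cv2.resize(c["img"][200:340,180:370,::-1],None,fx=4,fy=4))
print(robot.get_state()['tool_pos'])
E
```

```text
[ 0.43536648 -0.01643796  0.31172701]
```

View pics/s3.png

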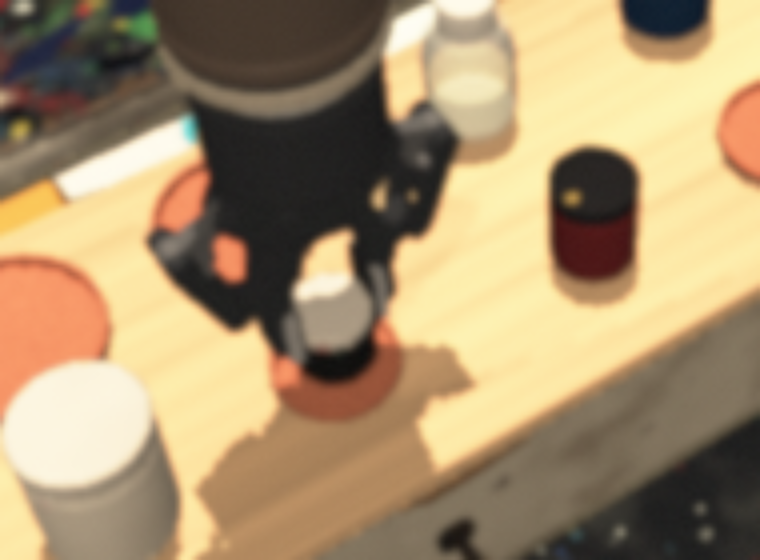

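The small pot hangs upright over the middle of its saucer, at (335,330) in the crop, with the tips clear of the rim. I lower it, release and rise.

Scaled: 0.01 m is 10, 0.0085 m is 8.5.

Request:
drive_effector:
  steps:
    - [[0, 0, 5, 0, 0, 0], [0, 0, 8.5, 0, 0, 0], [0, 0, 10, 0, 0, 0], [0, 0, 10, 0, 0, 0], [0, 0, 10, 0, 0, 0]]

```text
time: 4.75
tool_pos: [0.4353, -0.0155, 0.3018]
tcp_rot: [0.0, 1.0, -0.0, 0.0]
wrist_force: [-0.1, 0.8, 0.6]
grip_width: 0.0349
grip_force: 60.1
```

Request:
drive_effector:
  steps:
    - [[0, 0, 1, 0, 0, 0], [0, 0, 1, 0, 0, 0]]

```text
time: 4.92
tool_pos: [0.4353, -0.0155, 0.3007]
tcp_rot: [0.0, 1.0, -0.0, 0.0]
wrist_force: [-0.1, 0.8, -0.2]
grip_width: 0.0351
grip_force: 60.1
```

Request:
drive_effector:
  steps:
    - [[0, 0, 0, 0, 0, 0], [0, 0, 0, 0, 0, 0], [0, 0, 0, 0, 0, 0], [0, 0, 0, 0, 0, 0], [0, 0, 0, 0, 0, 0]]
  finger_gap: 0.08

```text
time: 5.33
tool_pos: [0.4353, -0.0155, 0.3007]
tcp_rot: [0.0, 1.0, -0.0, 0.0]
wrist_force: [0.8, -0.1, -0.6]
grip_width: 0.0798
grip_force: 0.0
```

Request:
drive_effector:
  steps:
    - [[0, 0, -10, 0, 0, 0], [0, 0, -40, 0, 0, 0], [0, 0, -80, 0, 0, 0], [0, 0, -100, 0, 0, 0], [0, 0, -100, 0, 0, 0]]

```text
time: 5.75
tool_pos: [0.4365, -0.0152, 0.4051]
tcp_rot: [-0.0, 1.0, -0.0, 0.004]
wrist_force: [0.2, 0.7, 0.3]
grip_width: 0.0798
grip_force: 0.0
```

Scaled: 0.105 m is 105, 0.137 m is 137.

Request:
drive_effector:
  steps:
    - [[-2, 30, 0, 0, 0, 0], [-5, 70, 0, 0, 0, 0], [-8, 105, 0, 0, 0, 0], [-10, 130, 0, 0, 0, 0], [-10, 137, 10, 0, 0, 0], [-10, 137, 30, 0, 0, 0], [-10, 137, 50, 0, 0, 0], [-10, 137, 50, 0, 0, 0]]
  finger_gap: 0.085

```text
time: 6.42
tool_pos: [0.4239, -0.1519, 0.3472]
tcp_rot: [-0.001, 1.0, -0.0, -0.003]
wrist_force: [-1.3, 0.9, -0.3]
grip_width: 0.085
grip_force: 0.0
```

```bash
python3 - <<'E'
from cell import robot
from h import *
c=robot.camera("top");w=world(c)
roi=(abs(w[...,0]-.45)<.06)&(abs(w[...,1]+.01)<.05)
print(*comps(c,roi&(abs(w[...,2]-.144)<.006),.144),sep="\n"); print(robot.get_state()['tool_pos'])
E
```

```text
(257, 267, [0.4339, -0.0154], np.float64(0.0384))
[ 0.42444656 -0.15186015  0.34895143]
```

The small pot measures (0.434, -0.015), within 2 mm of its saucer's centre. Next is the medium pot.

Scaled: 0.05 m is 50, 0.015 m is 15.

Request:
drive_effector:
  steps:
    - [[1, 1, 15, 0, 0, 0], [1, 1, 35, 0, 0, 0], [1, 1, 47, 0, 0, 0], [1, 1, 50, 0, 0, 0], [1, 1, 50, 0, 0, 0]]

```text
time: 6.88
tool_pos: [0.4264, -0.1531, 0.3008]
tcp_rot: [-0.0, 1.0, 0.0, -0.0]
wrist_force: [0.5, 0.2, 0.6]
grip_width: 0.0852
grip_force: 0.0
```

Request:
drive_effector:
  steps:
    - [[0, 0, 0, 0, 0, 0], [0, 0, 0, 0, 0, 0], [0, 0, 0, 0, 0, 0], [0, 0, 0, 0, 0, 0], [0, 0, 0, 0, 0, 0]]
  finger_gap: 0.035

```text
time: 7.3
tool_pos: [0.4266, -0.1536, 0.3019]
tcp_rot: [0.0, 1.0, -0.0, 0.001]
wrist_force: [-2.4, 1.0, 10.7]
grip_width: 0.0414
grip_force: 59.8
```

Request:
drive_effector:
  steps:
    - [[0, 0, -10, 0, 0, 0], [0, 0, -30, 0, 0, 0], [0, 0, -60, 0, 0, 0], [0, 0, -90, 0, 0, 0], [0, 0, -100, 0, 0, 0], [0, 0, -100, 0, 0, 0]]

```text
time: 7.8
tool_pos: [0.4269, -0.1536, 0.4035]
tcp_rot: [0.001, 1.0, -0.0, 0.003]
wrist_force: [0.9, -1.5, -1.4]
grip_width: 0.0411
grip_force: 61.4
```

Scaled: 0.122 m is 122, 0.001 m is 1.

Request:
drive_effector:
  steps:
    - [[0, 10, 0, 0, 0, 0], [1, 35, 0, 0, 0, 0], [1, 70, 0, 0, 0, 0], [1, 100, 0, 0, 0, 0], [1, 117, 0, 0, 0, 0], [1, 122, 0, 0, 0, 0], [1, 122, 0, 0, 0, 0]]

```text
time: 8.38
tool_pos: [0.4263, -0.2773, 0.3988]
tcp_rot: [-0.0, 1.0, -0.002, -0.001]
wrist_force: [0.3, 0.7, -0.8]
grip_width: 0.0412
grip_force: 61.3
```

Request:
drive_effector:
  steps:
    - [[0, 0, 10, 0, 0, 0], [0, 0, 35, 0, 0, 0], [0, 0, 60, 0, 0, 0], [0, 0, 80, 0, 0, 0], [0, 0, 86, 0, 0, 0], [0, 0, 86, 0, 0, 0], [0, 0, 86, 0, 0, 0]]

```text
time: 8.97
tool_pos: [0.4275, -0.2748, 0.3148]
tcp_rot: [-0.0, 1.0, 0.001, -0.0]
wrist_force: [-0.1, -0.2, -1.7]
grip_width: 0.0413
grip_force: 61.3
```

```bash
python3 -c "
from cell import robot;s=robot.get_state();print(s['tool_pos'])"
```

```text
[ 0.42747899 -0.27475132  0.31478828]
```

Scaled: 0.0085 m is 8.5, 0.007 m is 7.

Request:
drive_effector:
  steps:
    - [[0, 0, 4, 0, 0, 0], [0, 0, 7, 0, 0, 0], [0, 0, 8.5, 0, 0, 0], [0, 0, 8.5, 0, 0, 0], [0, 0, 8.5, 0, 0, 0]]

```text
time: 9.38
tool_pos: [0.4272, -0.2756, 0.3064]
tcp_rot: [0.0, 1.0, -0.0, 0.0]
wrist_force: [0.3, 0.0, -0.9]
grip_width: 0.0416
grip_force: 61.3
```

Request:
drive_effector:
  steps:
    - [[0, 0, 0, 0, 0, 0], [0, 0, 0, 0, 0, 0], [0, 0, 0, 0, 0, 0], [0, 0, 0, 0, 0, 0], [0, 0, 0, 0, 0, 0]]
  finger_gap: 0.08

```text
time: 9.8
tool_pos: [0.4272, -0.2755, 0.3063]
tcp_rot: [0.0, 1.0, -0.0, 0.0]
wrist_force: [0.2, 0.1, 0.7]
grip_width: 0.0799
grip_force: 0.0
```

Request:
drive_effector:
  steps:
    - [[0, 0, -10, 0, 0, 0], [0, 0, -40, 0, 0, 0], [0, 0, -80, 0, 0, 0], [0, 0, -100, 0, 0, 0], [0, 0, -100, 0, 0, 0]]

```text
time: 10.22
tool_pos: [0.4283, -0.2761, 0.4119]
tcp_rot: [0.002, 1.0, -0.0, 0.004]
wrist_force: [0.2, -0.1, 0.0]
grip_width: 0.0801
grip_force: 0.0
```

Scaled: 0.112 m is 112, 0.1 m is 100.

Request:
drive_effector:
  steps:
    - [[30, 0, 0, 0, 0, 0], [70, 3, 0, 0, 0, 0], [100, 4, 0, 0, 0, 0], [112, 4, 0, 0, 0, 0], [112, 4, 20, 0, 0, 0], [112, 4, 50, 0, 0, 0], [112, 4, 50, 0, 0, 0], [112, 4, 50, 0, 0, 0]]
  finger_gap: 0.085

```text
time: 10.88
tool_pos: [0.5386, -0.2793, 0.3554]
tcp_rot: [-0.001, 1.0, -0.0, -0.002]
wrist_force: [0.8, 0.3, 1.3]
grip_width: 0.0849
grip_force: 0.0
```

```bash
python3 - <<'E'
from cell import robot
from h import *
c=robot.camera("top");w=world(c)
roi=(abs(w[...,0]-.43)<.06)&(abs(w[...,1]+.275)<.05)
print(*comps(c,roi&(abs(w[...,2]-.162)<.006),.162),sep="\n"); print(robot.get_state()['tool_pos'])
E
```

```text

[ 0.53911488 -0.27963792  0.3568899 ]
```

Request:
drive_effector:
  steps:
    - [[1, 0, 15, 0, 0, 0], [1, 0, 35, 0, 0, 0], [1, 0, 47, 0, 0, 0], [1, 0, 50, 0, 0, 0], [1, 0, 50, 0, 0, 0]]

```text
time: 11.35
tool_pos: [0.5401, -0.2796, 0.3065]
tcp_rot: [-0.0, 1.0, -0.0, -0.0]
wrist_force: [0.1, -0.8, 0.5]
grip_width: 0.0848
grip_force: 0.0
```

Request:
drive_effector:
  steps:
    - [[0, 0, 0, 0, 0, 0], [0, 0, 0, 0, 0, 0], [0, 0, 0, 0, 0, 0], [0, 0, 0, 0, 0, 0], [0, 0, 0, 0, 0, 0]]
  finger_gap: 0.042

```text
time: 11.77
tool_pos: [0.5406, -0.2797, 0.3078]
tcp_rot: [0.0, 1.0, -0.0, 0.001]
wrist_force: [-1.8, 0.4, 6.6]
grip_width: 0.05
grip_force: 62.2
```

Request:
drive_effector:
  steps:
    - [[0, 0, -10, 0, 0, 0], [0, 0, -30, 0, 0, 0], [0, 0, -60, 0, 0, 0], [0, 0, -90, 0, 0, 0], [0, 0, -110, 0, 0, 0], [0, 0, -110, 0, 0, 0]]

```text
time: 12.27
tool_pos: [0.5411, -0.2799, 0.4222]
tcp_rot: [0.002, 1.0, -0.0, 0.004]
wrist_force: [1.4, -0.6, 0.3]
grip_width: 0.0493
grip_force: 62.5
```

Request:
drive_effector:
  steps:
    - [[0, -10, -10, 0, 0, 0], [-1, -35, -10, 0, 0, 0], [-2, -70, -10, 0, 0, 0], [-3, -105, -10, 0, 0, 0], [-3, -140, -10, 0, 0, 0], [-3, -175, -10, 0, 0, 0], [-3, -210, -10, 0, 0, 0], [-3, -240, -10, 0, 0, 0]]

```text
time: 12.93
tool_pos: [0.5363, -0.0362, 0.4259]
tcp_rot: [-0.0, 1.0, 0.001, -0.001]
wrist_force: [-0.1, 0.3, -1.4]
grip_width: 0.0497
grip_force: 62.5
```

Request:
drive_effector:
  steps:
    - [[0, -16, 0, 0, 0, 0], [0, -22, 0, 0, 0, 0], [0, -22.5, 10, 0, 0, 0], [0, -22.5, 35, 0, 0, 0], [0, -22.5, 65, 0, 0, 0], [0, -22.5, 90, 0, 0, 0], [0, -22.5, 100, 0, 0, 0], [0, -22.5, 100, 0, 0, 0]]

```text
time: 13.6
tool_pos: [0.5361, -0.0186, 0.3233]
tcp_rot: [0.0, 1.0, -0.001, -0.003]
wrist_force: [-0.2, 0.3, -0.3]
grip_width: 0.0496
grip_force: 62.5
```

Request:
drive_effector:
  steps:
    - [[0, 0, 0, 0, 0, 0]]

```text
time: 13.68
tool_pos: [0.5373, -0.0179, 0.3262]
tcp_rot: [0.0, 1.0, -0.001, -0.0]
wrist_force: [0.0, 0.2, -0.9]
grip_width: 0.0496
grip_force: 62.5
```

Need about 14 mm more, down to z = 0.312.

Scaled: 0.014 m is 14, 0.013 m is 13.

Request:
drive_effector:
  steps:
    - [[0, 0, 6, 0, 0, 0], [0, 0, 11, 0, 0, 0], [0, 0, 13, 0, 0, 0], [0, 0, 14, 0, 0, 0], [0, 0, 14, 0, 0, 0]]

```text
time: 14.1
tool_pos: [0.5373, -0.017, 0.3123]
tcp_rot: [0.0, 1.0, -0.0, 0.0]
wrist_force: [-0.3, 0.6, -1.2]
grip_width: 0.0497
grip_force: 62.5
```

Request:
drive_effector:
  steps:
    - [[0, 0, 0, 0, 0, 0], [0, 0, 0, 0, 0, 0], [0, 0, 0, 0, 0, 0], [0, 0, 0, 0, 0, 0], [0, 0, 0, 0, 0, 0]]
  finger_gap: 0.08

```text
time: 14.52
tool_pos: [0.5373, -0.017, 0.3123]
tcp_rot: [0.0, 1.0, -0.0, 0.0]
wrist_force: [-0.3, -0.4, 0.1]
grip_width: 0.08
grip_force: 0.0
```

Request:
drive_effector:
  steps:
    - [[0, 0, -10, 0, 0, 0], [0, 0, -40, 0, 0, 0], [0, 0, -80, 0, 0, 0], [0, 0, -100, 0, 0, 0], [0, 0, -100, 0, 0, 0]]

```text
time: 14.93
tool_pos: [0.5385, -0.0168, 0.4181]
tcp_rot: [-0.0, 1.0, -0.0, 0.004]
wrist_force: [1.1, 0.5, 0.0]
grip_width: 0.0803
grip_force: 0.0
```

Scaled: -0.052 m is -52, -0.117 m is -117.

Request:
drive_effector:
  steps:
    - [[-25, -25, 0, 0, 0, 0], [-52, -53, 0, 0, 0, 0], [-78, -80, 0, 0, 0, 0], [-103, -106, 0, 0, 0, 0], [-114, -117, 0, 0, 0, 0], [-114, -117, 20, 0, 0, 0], [-114, -117, 40, 0, 0, 0], [-114, -117, 40, 0, 0, 0]]
  finger_gap: 0.085

```text
time: 15.6
tool_pos: [0.4219, 0.0998, 0.37]
tcp_rot: [0.001, 1.0, 0.0, -0.002]
wrist_force: [-0.8, 0.7, -0.2]
grip_width: 0.0852
grip_force: 0.0
```

```bash
python3 - <<'E'
from cell import robot
from h import *
c=robot.camera("top");w=world(c)
for (x,y,z) in((.428,-.275,.162),(.537,-.017,.172)):
  roi=(abs(w[...,0]-x)<.06)&(abs(w[...,1]-y)<.05)
  print(*comps(c,roi&(abs(w[...,2]-z)<.006),z),sep="\n")
print(robot.get_state()['tool_pos'])
E
```

```text
(400, 267, [0.4265, -0.275], np.float64(0.0444))
(256, 209, [0.5364, -0.017], np.float64(0.0522))
[0.42255963 0.09979399 0.37137713]
```

The medium and large pots both sit within 2 mm of their saucer centres. Now the largest pot.

Scaled: 0.058 m is 58, 0.052 m is 52.

Request:
drive_effector:
  steps:
    - [[1, -1, 15, 0, 0, 0], [1, -1, 35, 0, 0, 0], [1, -1, 52, 0, 0, 0], [1, -1, 58, 0, 0, 0], [1, -1, 58, 0, 0, 0]]

```text
time: 16.07
tool_pos: [0.4243, 0.1008, 0.314]
tcp_rot: [0.0, 1.0, -0.0, -0.001]
wrist_force: [0.4, -0.5, 0.9]
grip_width: 0.0849
grip_force: 0.0
```

Request:
drive_effector:
  steps:
    - [[0, 0, 0, 0, 0, 0], [0, 0, 0, 0, 0, 0], [0, 0, 0, 0, 0, 0], [0, 0, 0, 0, 0, 0], [0, 0, 0, 0, 0, 0]]
  finger_gap: 0.05

```text
time: 16.48
tool_pos: [0.4248, 0.1012, 0.3159]
tcp_rot: [-0.0, 1.0, -0.0, 0.001]
wrist_force: [-3.3, -0.7, 9.7]
grip_width: 0.0578
grip_force: 62.9
```

Request:
drive_effector:
  steps:
    - [[0, 0, -10, 0, 0, 0], [0, 0, -30, 0, 0, 0], [0, 0, -60, 0, 0, 0], [0, 0, -80, 0, 0, 0], [0, 0, -90, 0, 0, 0], [0, 0, -90, 0, 0, 0]]

```text
time: 16.98
tool_pos: [0.425, 0.1014, 0.4074]
tcp_rot: [-0.001, 1.0, -0.0, 0.003]
wrist_force: [-0.4, 0.2, -0.8]
grip_width: 0.0578
grip_force: 64.8
```

Scaled: 0.109 m is 109, -0.002 m is -2.

Request:
drive_effector:
  steps:
    - [[10, 0, 0, 0, 0, 0], [35, -1, 0, 0, 0, 0], [70, -2, 0, 0, 0, 0], [95, -2, 0, 0, 0, 0], [107, -2, 0, 0, 0, 0], [109, -2, 0, 0, 0, 0], [109, -2, 0, 0, 0, 0]]

```text
time: 17.57
tool_pos: [0.5339, 0.1028, 0.4026]
tcp_rot: [0.0, 1.0, -0.0, -0.001]
wrist_force: [-0.4, -0.0, -1.6]
grip_width: 0.0582
grip_force: 64.8
```

Request:
drive_effector:
  steps:
    - [[0, 0, 10, 0, 0, 0], [0, 0, 35, 0, 0, 0], [0, 0, 60, 0, 0, 0], [0, 0, 73, 0, 0, 0], [0, 0, 76, 0, 0, 0], [0, 0, 76, 0, 0, 0], [0, 0, 76, 0, 0, 0]]

```text
time: 18.15
tool_pos: [0.5331, 0.1031, 0.3287]
tcp_rot: [-0.0, 1.0, 0.0, 0.0]
wrist_force: [-0.7, 0.0, 0.2]
grip_width: 0.0577
grip_force: 64.8
```

Request:
drive_effector:
  steps:
    - [[0, 0, 4, 0, 0, 0], [0, 0, 7, 0, 0, 0], [0, 0, 8.5, 0, 0, 0], [0, 0, 8.5, 0, 0, 0], [0, 0, 8.5, 0, 0, 0]]

```text
time: 18.57
tool_pos: [0.5334, 0.103, 0.32]
tcp_rot: [-0.0, 1.0, -0.0, 0.0]
wrist_force: [-0.5, -0.7, 1.1]
grip_width: 0.0582
grip_force: 65.1
```

Request:
drive_effector:
  steps:
    - [[0, 0, 0, 0, 0, 0], [0, 0, 0, 0, 0, 0], [0, 0, 0, 0, 0, 0], [0, 0, 0, 0, 0, 0], [0, 0, 0, 0, 0, 0]]
  finger_gap: 0.085

```text
time: 18.98
tool_pos: [0.5333, 0.103, 0.3197]
tcp_rot: [0.0, 1.0, -0.0, 0.0]
wrist_force: [-0.6, -0.5, 0.0]
grip_width: 0.0852
grip_force: 0.0
```

Request:
drive_effector:
  steps:
    - [[0, 0, -10, 0, 0, 0], [0, 0, -40, 0, 0, 0], [0, 0, -80, 0, 0, 0], [0, 0, -110, 0, 0, 0], [0, 0, -110, 0, 0, 0]]

```text
time: 19.4
tool_pos: [0.5345, 0.1037, 0.437]
tcp_rot: [-0.001, 1.0, -0.0, 0.005]
wrist_force: [0.1, 0.2, -0.1]
grip_width: 0.085
grip_force: 0.0
```

Request:
drive_effector:
  steps:
    - [[-30, 0, 0, 0, 0, 0], [-65, 0, 0, 0, 0, 0], [-100, 0, 0, 0, 0, 0], [-135, 0, 0, 0, 0, 0], [-160, 0, 0, 0, 0, 0], [-170, 0, 0, 0, 0, 0], [-170, 0, 0, 0, 0, 0]]

```text
time: 19.98
tool_pos: [0.3614, 0.1031, 0.4305]
tcp_rot: [0.0, 1.0, 0.0, 0.001]
wrist_force: [-0.6, 0.1, -0.1]
grip_width: 0.0847
grip_force: 0.0
```

```bash
python3 - <<'E'
from cell import robot
from h import *
c=robot.camera("top");w=world(c)
cv2.imwrite("pics/t9.png",c["img"][:,:,::-1])
for (x,y,z) in((.434,-.016,.144),(.428,-.275,.162),(.537,-.017,.172),(.533,.103,.184),(.535,-.153,.188)):
  roi=(abs(w[...,0]-x)<.06)&(abs(w[...,1]-y)<.05)
  print(*comps(c,roi&(abs(w[...,2]-z)<.005),z),sep="\n")
c=robot.camera("scene");cv2.imwrite("pics/s9.png",c["img"][:,:,::-1])
E
```

```text
(257, 267, [0.4338, -0.0152], np.float64(0.0382))
(400, 268, [0.4263, -0.2749], np.float64(0.0445))
(256, 210, [0.5361, -0.0171], np.float64(0.0522))
(188, 213, [0.5312, 0.103], np.float64(0.0607))
(331, 207, [0.5353, -0.1528], np.float64(0.0317))
```

View pics/t9.png

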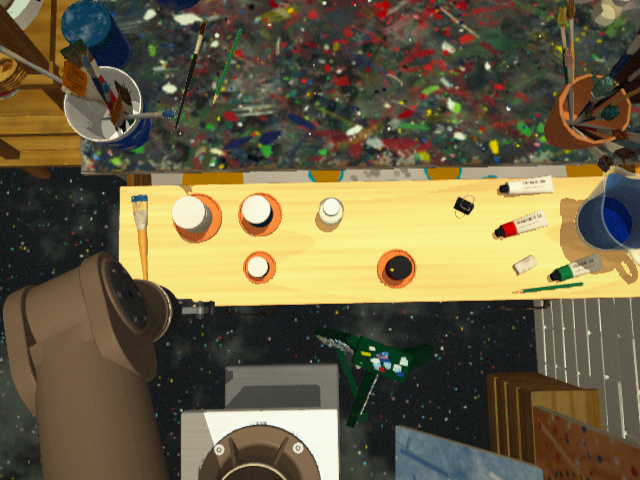

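View pics/s9.png

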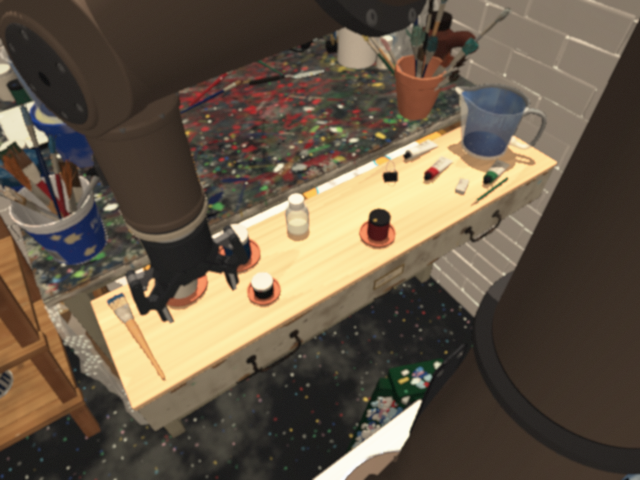

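All four pots stand upright and centred in their own saucers, at (190,213), (257,210), (260,267) and (400,268) in the top view. The bottle at (331,207) and the clip at (464,205) are where they were, and the gripper is clear.

```bash
python3 -c "
from cell import robot;print(robot.close_job())"
```

```text
the job is handed in; nothing more can be done
None
```

All four pots stand upright in their size-matched saucers, each measured within about 2 mm of the saucer's centre; the oil bottle and clip are where they were, and the job was handed in at about 20 s.

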